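# Load the last instrument cassette into the steriliser rack and shut the gate

### The job

Finish loading the wire steriliser rack: take the narrow steel instrument cassette from the counter, slide it into the rack's empty bottom bay until it is fully home, flush with the others, then swing the rack's retaining gate over and down until it hangs shut in front of the cassettes. Do not dislodge the cassettes already loaded, and leave the other things on the counter where they are.

Things in the scene. Friction and masses are not known exactly. Their poses are not given: they have to be found in the camera images.
- cassette_mid (a point): The narrow steel instrument cassette lying flat on the counter in front of the rack's open side, nearer the robot or farther from it than the grey tub: the one to load. A closed perforated box 184 long (its x), 62 wide (y), 30 high (z), 0.15 to 0.35 kg, alike at both ends. Origin: its centre, 15 above its underside. Its x points to the robot's left, within 25 degrees.
- rack: Fixed stainless wire steriliser rack, 2 columns by 3 levels (45 apart), 158 high; its open front faces the robot's right. Origin: under its middle; x into the rack (the robot's left, within 15 deg), y toward the robot, z up. Front posts 5 thick at x = -92, y = -75, 0, 75. The loaded cassettes stand flush with them: nothing bulky fits close above the empty bay; a hand must lean back to reach in.
- bay (a point): Where the centre of the cassette is when fully home in the empty bay (bottom level, the column farther from the robot, which is on the right as one faces the front), 35 above the counter; axes as the rack: x is the way in. Two runner wires carry it at z = -15, their front ends dipping 6 at x = -95 to -104 as a lead-in; back stop at x = +92, so its near end is then flush with the front posts.
- bay_mouth (a point): Middle of the empty bay's opening, between the front posts, at the height of a seated cassette's centre (35 above the counter); axes as the rack. The side guide wires leave y = -35 to 35 clear; upward 18 is clear above this point (wires of the level above), downward the runners at -15.
- gate (a joint): Angle of the rack's retaining gate, rad: 0 = shut, hanging down in front of the cassettes (stop); grows as it swings out, away from the front, and up; 1.57 = straight out; 3.14 = straight up; more = leaning back over the rack (starts at 3.2 to 3.75; stop 3.95). Stiff hinge, stays where left; 1 to 2 N at its end bar moves it. A cassette standing out over 7 keeps it from shutting.
- hinge (a point): Middle of the gate's hinge axis, top front edge of the rack, 156 above the counter, at x = -100 of the rack; axes as the rack, the axis along y. The gate is a ladder-like wire frame: two side arms at y = -83 and 83 and three cross bars of 6 diameter, 31, 76 and 115 from the axis.
- gate_bar (a point): Middle of the gate's outermost cross bar (6 diameter, 166 long, along the rack's y), 115 from the hinge axis. Shut, it hangs 41 above the counter, just in front of the bottom cassettes.
- load1: A cassette already in the rack (bottom level, column nearer the robot), same make and size as the one to load, loose in its bay. Origin: centre of its underside; x along its length.
- load2: A cassette already in the rack (middle level, farther column, right above the empty bay), same make and size as the one to load, loose in its bay. Origin: centre of its underside; x along its length.
- load3: A cassette already in the rack (middle level, nearer column), same make and size as the one to load, loose in its bay. Origin: centre of its underside; x along its length.
- load4: A cassette already in the rack (top level, farther column), same make and size as the one to load, loose in its bay. Origin: centre of its underside; x along its length.
- load5: A cassette already in the rack (top level, nearer column), same make and size as the one to load, loose in its bay. Origin: centre of its underside; x along its length.
- tub: Open grey plastic tub on the counter, 170 x 100 x 50 high, beside the cassette. Origin: centre of its underside. Leave it.
- big_cassette: Large steel cassette, 204 x 142 x 32 high, lying on the counter at the right: too wide for the rack. Origin: centre of its underside. Leave it.
- glove_box: Cardboard glove box, 120 x 240 x 62 high, behind the rack. Origin: centre of its underside. Leave it.
- spray: White round bottle, 68 diameter x 170 high, far side. Origin: centre of its underside. Leave it.
- cotton_jar: White lidded jar, 88 diameter x 79 high, far left. Origin: centre of its underside. Leave it.
- tumbler: Steel tumbler with hand instruments standing in it, 76 diameter, 165 high with them, left. Origin: centre of its underside. Leave it.
Things that resemble listed ones, but are neither listed nor needed, are in the scene too. Leave any purple look-alike of the part that bears cassette_mid alone.

How it is judged (in metres and radians):
At the end, for the whole second after the job is handed in: The cassette lies in the empty bay, within 9 mm of home along the bay, 6 mm sideways, resting on its runners (6 mm below to 8 mm above), level and straight within 4 degrees; the gate hangs shut within 0.12 rad (x of cassette_mid in the frame of bay between -0.009 and 0.006 m and y of cassette_mid in the frame of bay between -0.006 and 0.006 m and z of cassette_mid in the frame of bay between -0.006 and 0.008 m and angle between the x axis of cassette_mid and the x axis of bay, either way round below 0.07 rad and angle between the z axis of cassette_mid and the z axis of bay, either way round below 0.07 rad and value of joint gate below 0.12 rad); the robot touches nothing.
It fails at once if a cassette already loaded is shifted by more than 15 mm (distance of any of load1, load2, load3, load4, load5 from where it was at the start of the episode above 0.015 m).
It fails at once if another thing on the counter is moved by more than 25 mm (distance of any of tub, big_cassette, glove_box, spray, cotton_jar, tumbler from where it was at the start of the episode above 0.025 m).
It also fails if it takes over 67 s, if anything falls off the work surface, if the arm or the gripper's body presses on something with over 40 N, if the wrist force passes 120 N, or if a joint passes its speed limit or range.

### The arm

A 7-joint arm with a two-finger parallel gripper is mounted at the origin on the work surface. World frame = base frame: x ahead of the robot, y to its left, z up, the work surface at z = 0. Lengths are in mm, angles in rad, forces in N, time in s.
With the tool pointing down it reaches from about 400 to 925 mm from the base axis. Payload 4.1 kg.
Tool frame: the origin (TCP) lies at the very end of the fingers, on their centre line; the grasp point (between the pads) lies 19 mm behind it; z points along the fingers, y is the line along which they close (so a half turn about z gives the same grasp; the last joint's range is limited). The gripper opens to 85 mm and grips with 20 to 120 N. Pads are 22 mm wide; open, the fingers measure 114 mm over their backs; the gripper's body (76 mm by 85 mm) begins 54 mm behind the grasp point. The pads swing forward as they close: fully open they stand 13 mm farther back than shut.
Start: joints at [-1.225, 0.398, 0.045, 1.537, -0.019, 1.207, -0.051], TCP at [279.665, 586.797, 231.347] pointing down, gripper open.
Joint ranges: [-2.82, 2.82], [-0.49, 2.23], [-1.37, 1.46], [0, 2.46], [-1.36, 4.5], [0.23, 2], [-2.94, 2.94]. Speed limits (rad/s): [2.57, 2.57, 3.14, 3.14, 3.14, 3.14, 3.14].

### API

Orientations are given as a unit quaternion [w, x, y, z].
In Python, from plant import env gives the robot as it stands.
- The arm moves only by the tool arm_command, never from a script. Its argument "steps" is a list of rows, each a list of 2 entries, a list of its own where there are three numbers: the shift along the tool's x, y, z in m, then the turn, a rotation vector about the tool's x, y, z in degrees. A call has 1 to 12 rows; each row shifts and turns the commanded pose from where the row before left it, along the tool's axes as they then stand; what a row does not reach is not made up. A row lasts 1/8 s, in which the tool goes at most 62.5 mm and 10.7 degrees, less where a joint would pass 70% of its speed; a pose out of reach is approached as far as the arm can. A call is refused whole if a number of a shift passes 0.0625 or a number of a turn 10.7, either way. A call with a gripper value outside its range is refused whole. "claw" is the gripper's target within -1 to 1 (shut at 1, half-way at 0, fully open at -1), set as the call begins (left out, the last holds). The fingers move at their own pace and stop on an object; "force" is the grip in N (left out, the last holds). Time passes only in rows, so rows that do not move let the fingers close. It gives the time, the measured TCP pose, the force, the opening and the grip force at its end, in the units of the state.
- env.get_obs(): the state, without advancing time (a new reading comes with each control period).
- env.snapshot(name): name is "side" or "top" or "wrist"; returns the picture (384x512x3 uint8, red, green, blue); there is no depth.
- env.camera_params(name): a dict with "fov_y" (degrees; the focal length in pixels is half the picture's height over the tangent of half this angle, whatever the lens; pixels are square), "cx", "cy" (the principal point, pixels), "eye" and "rotation" of the camera in the world. Camera axes: x right, y down, z forward; pixel columns grow to the right and rows downward; lengths in mm; the calibration is good to about 2 mm. The wrist camera is an equidistant fisheye: a pixel r from the principal point sees the ray r / f radians off the axis. A picture is of the moment at which its call begins: read the wrist's pose just before it. camera_params takes no time and is no camera call; for the wrist camera it gives the pose at the moment of the call.
- env.close_job(): hands the job in; it is judged then, once.
The state is a dict: "time": time; "joint_pos": joint angles; "joint_vel": joint speeds; "effort": joint torques, N m; "eef_pos": TCP position; "tcp_rot": TCP orientation; "contact_force": force on the tool from outside, world axes, zero at the start; "torque": the same for the moment, N m; "width": finger opening in mm; "finger_force": force on a finger pad.
Only numpy, scipy, OpenCV 4.12 (cv2) and the standard library are available. Lean on these libraries where they do the work, as an engineer would, in place of code of your own. Each camera call takes 0.05 s, during which the arm holds its last target. There are 200 camera calls.

## Working session

There is one attempt and no reset: what is moved stays moved. The work goes in short steps, Python scripts to look and compute and a tool call to move; the robot and the scene stay as the last step left them, time stands still between calls to the robot, and variables do not carry over. Pictures are saved under pics/ and viewed, at most 10 in all, crops included, and the job is handed in when it is done.

Besides the shell and the picture viewer there is one more tool, called after "Call:" as name(argument=value, ...), one argument or row to a line, values as JSON. arm_command: Moves the arm, as the interface text tells. Its arguments: {"type":"object","properties":{"steps":{"type":"array","items":{"type":"array"}},"claw":{"type":"number"},"force":{"type":"number"}},"required":["steps"]}

```bash
mkdir -p pics; ls; python3 - <<'E'
from plant import env
import cv2,numpy as np
for n in ("side","top"):
    p=env.camera_params(n);print(n,p)
    cv2.imwrite(f"pics/{n}0.png",env.snapshot(n)[:,:,::-1])
o=env.get_obs();print(o)
E
```

```text
pics
side {'fov_y': 52.34839055622186, 'cx': 257.05815057193803, 'cy': 191.3358589087531, 'eye': array([-112.88716762, -840.03458403,  822.95178064]), 'rotation': array([-0.43593376,  0.83714542, -0.28847395,  0.16103442])}
top {'fov_y': 54.00730382775884, 'cx': 255.75068302814827, 'cy': 187.93463934862234, 'eye': array([ 374.90431219,  -34.02109642, 1569.58657677]), 'rotation': array([-0.04814641,  0.7096006 , -0.70179744,  0.04036415])}
{'time': 0.1, 'joint_pos': array([-1.22500152,  0.3991042 ,  0.04503546,  1.5377477 , -0.01870117,
        1.20691381, -0.05066774]), 'joint_vel': array([ 0.00119714, -0.00147276,  0.00239872, -0.00238884,  0.00179413,
       -0.00089752,  0.00027264]), 'effort': array([ 3.34365686e-03, -4.76270449e+01,  1.37002230e+00, -2.54954928e+01,
        1.19895957e-02,  5.07279503e-03,  1.16390839e-05]), 'eef_pos': array([279.40850911, 586.25040929, 230.37908577]), 'tcp_rot': array([-1.34499018e-04,  2.20497927e-01,  9.75387050e-01, -8.65420181e-04]), 'contact_force': array([ 0.63958345, -0.01203218, -1.00229319]), 'torque': array([-0.00861526,  0.03166399,  0.02099286]), 'finger_force': 0.0, 'width': 85.1656825834731}
```

View pics/side0.png

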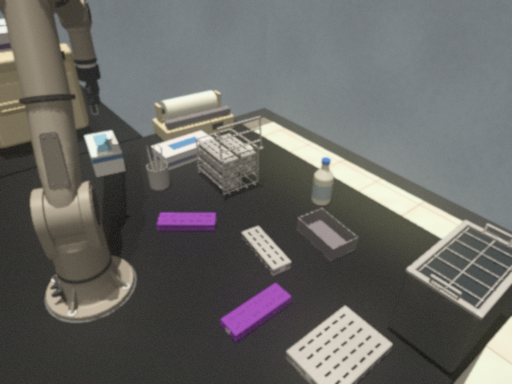

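View pics/top0.png

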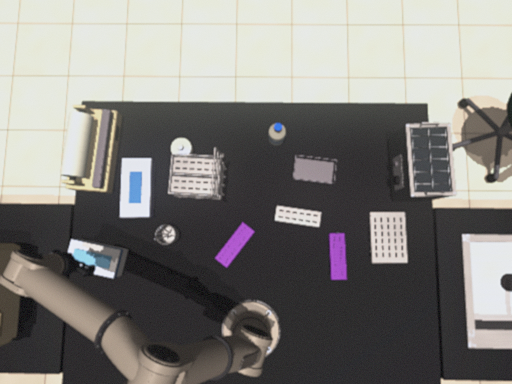

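Candidates for the cassette (top view): the narrow steel one at (298,216); purple look-alikes at (234,245) and (338,256); the large cassette at (389,237). I choose (298,216): steel and narrow, beside the tub at (315,169). I'll make close crops of it and the rack.

```bash
cat > h.py <<'E'
from plant import env
import cv2,numpy as np
from scipy.spatial.transform import Rotation as R
def Rq(q): return R.from_quat(np.roll(q,-1))
def cam(n):
    p=env.camera_params(n); f=192/np.tan(np.radians(p['fov_y'])/2)
    return p['eye'],Rq(p['rotation']).as_matrix(),f,p['cx'],p['cy']
def proj(n,P,c=None):
    e,M,f,cx,cy=c or cam(n); d=(np.atleast_2d(P)-e)@M
    if n=='wrist':
        r=np.hypot(d[:,0],d[:,1]);t=np.arctan2(r,d[:,2]);s=f*t/r
    else: s=f/d[:,2]
    return np.c_[cx+s*d[:,0],cy+s*d[:,1]]
def ray(n,uv,c=None):
    e,M,f,cx,cy=c or cam(n); v=(np.atleast_2d(uv)-[cx,cy])/f
    if n=='wrist':
        r=np.linalg.norm(v,axis=1,keepdims=True); d=np.c_[v/r*np.sin(r),np.cos(r)]
    else: d=np.c_[v,np.ones(len(v))]
    return e,d@M.T
def plane(n,uv,z,c=None):
    e,d=ray(n,uv,c); return e+d*((z-e[2])/d[:,2])[:,None]
def tri(obs): # [(n,uv)]
    A=np.zeros((3,3));b=np.zeros(3)
    for n,uv in obs:
        e,d=ray(n,uv);d=d[0]/np.linalg.norm(d);Q=np.eye(3)-np.outer(d,d);A+=Q;b+=Q@e
    return np.linalg.solve(A,b)
E
python3 - <<'E'
from h import *
t=cv2.imread('pics/top0.png');s=cv2.imread('pics/side0.png')
for n,im,win in(('top',t,(270,325,200,232)),('side',s,(235,298,220,280))):
    x0,x1,y0,y1=win
    g=im[y0:y1,x0:x1].min(2); m=(g>110).astype(np.uint8)
    m=cv2.morphologyEx(m,cv2.MORPH_CLOSE,np.ones((5,5)))
    c=max(cv2.findContours(m,0,1)[0],key=cv2.contourArea)
    b=cv2.boxPoints(cv2.minAreaRect(c))+[x0,y0]
    P=plane(n,b,30);print(n,b.round(1).tolist(),'\n',P.round(0).tolist(),P.mean(0).round(1),np.linalg.norm(P[1:]-P[:-1],axis=1).round(0))
a=cv2.resize(t[135:210,155:235],None,fx=7,fy=7,interpolation=2)[:, :400+160]
b=cv2.resize(s[105:205,185:275],None,fx=6,fy=6,interpolation=2)
cv2.imwrite('pics/rt.png',a);cv2.imwrite('pics/rs.png',b)
cv2.imwrite('pics/c1.png',np.hstack([cv2.resize(t[190:240,265:325],None,fx=6,fy=6)]))
E
```

```text
top [[273.6, 220.3], [276.0, 204.7], [321.6, 211.5], [319.2, 227.2]] 
 [[436.0, -90.0, 30.0], [500.0, -100.0, 30.0], [474.0, -286.0, 30.0], [411.0, -275.0, 30.0]] [ 455.5 -187.7   30. ] [ 65. 188.  64.]
side [[240.4, 232.4], [255.4, 219.5], [291.1, 261.2], [276.1, 274.1]] 
 [[434.0, -95.0, 30.0], [510.0, -73.0, 30.0], [474.0, -283.0, 30.0], [408.0, -294.0, 30.0]] [ 456.4 -186.1   30. ] [ 80. 213.  67.]
```

View pics/rt.png

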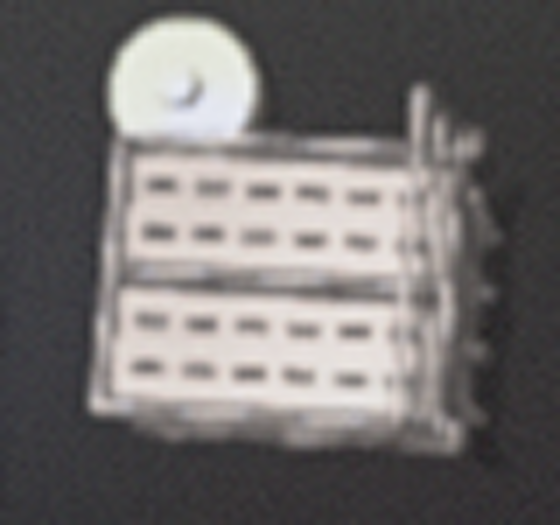

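View pics/rs.png

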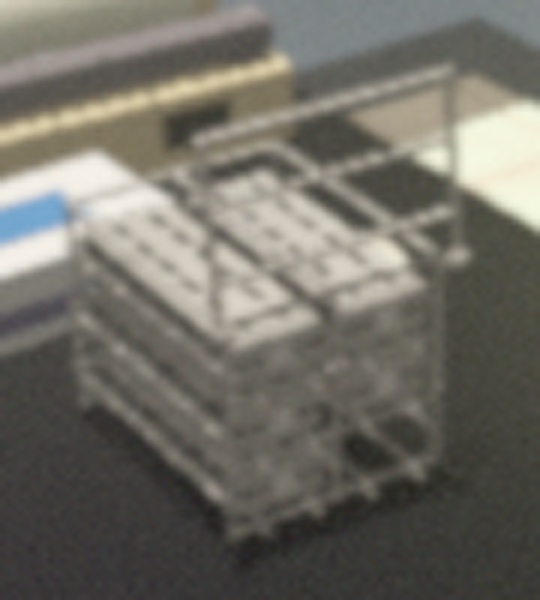

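View pics/c1.png

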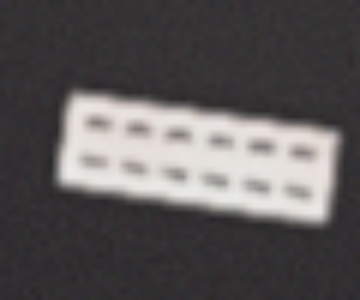

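```bash
python3 - <<'E'
from h import *
T=lambda x,y:[x/7+155-.43,y/7+135-.43]
S=lambda x,y:[x/6+185-.42,y/6+105-.42]
# rack corners top at top rim, cassettes z=140
for nm,p,z in[('bf',(122,142),156),('bn',(97,407),156),('fn hinge',(457,440),156),('ff hinge',(478,140),156),('c far bk-far',(130,152),140),('c far bk-near',(125,262),140),('c near bk-far',(120,290),140),('c near bk-near',(112,395),140)]:
    print(nm,plane('top',[T(*p)],z)[0].round(0))
for nm,p,z in[('hinge far',(462,257),156),('hinge near',(214,322),156),('c near frontnear',(233,350),140),('c far frontfar',(425,290),140)]:
    print('s',nm,plane('side',[S(*p)],z)[0].round(0))
print('hinge far',tri([('top',[T(478,140)]),('side',[S(462,257)])]))
print('gatebar far',tri([('top',[T(420,90)]),('side',[S(452,68)])]))
E
```

```text
bf [677. 305. 156.]
bn [531. 313. 156.]
fn hinge [515. 118. 156.]
ff hinge [680. 110. 156.]
c far bk-far [675. 304. 140.]
c far bk-near [613. 305. 140.]
c near bk-far [598. 307. 140.]
c near bk-near [540. 309. 140.]
s hinge far [685. 115. 156.]
s hinge near [523. 139. 156.]
s c near frontnear [528. 129. 140.]
s c far frontfar [660. 119. 140.]
hinge far [679.68432588 109.36550477 160.15275638]
gatebar far [681.39948608 126.84668499 273.95467631]
```

```bash
cat >> h.py <<'E'
def tool(yaw,lean): # tool x horizontal heading yaw (deg), z down, leaned by lean
    x=np.array([np.cos(np.radians(yaw)),np.sin(np.radians(yaw)),0]);z=np.array([0,0,-1.]);y=np.cross(z,x)
    return R.from_matrix(np.c_[x,y,z])*R.from_euler('y',lean,degrees=True)
def plan(p,r,n,p0=None,r0=None):
    o=env.get_obs()
    p0=o['eef_pos'] if p0 is None else np.array(p0,float); r0=Rq(o['tcp_rot']) if r0 is None else r0
    w=(r0.inv()*r).as_rotvec()/n; d=(np.array(p)-p0)/n/1000
    print('turn/row',np.degrees(w).round(2),'max shift',np.abs(d).max().round(4))
    for i in range(n):
        print(((r0*R.from_rotvec(w*i)).inv().apply(d)).round(4).tolist())
E
python3 - <<'E'
from h import *
plan([430,150,330],tool(115,0),10)
print()
plan([432,-350,150],tool(82.2,45),10,[430,150,330],tool(115,0))
E
```

```text
turn/row [-0.01  0.    3.95] max shift 0.0436
[-0.0324, -0.0329, -0.0099]
[-0.0346, -0.0306, -0.0099]
[-0.0366, -0.0282, -0.0099]
[-0.0384, -0.0256, -0.0099]
[-0.0401, -0.0229, -0.0099]
[-0.0416, -0.02, -0.0099]
[-0.0429, -0.0171, -0.0099]
[-0.0439, -0.0141, -0.0099]
[-0.0448, -0.0111, -0.01]
[-0.0455, -0.0079, -0.01]

turn/row [-1.29  4.37  3.11] max shift 0.05
[-0.0454, -0.0209, 0.018]
[-0.0477, -0.0188, 0.014]
[-0.0496, -0.0164, 0.0099]
[-0.051, -0.0139, 0.0057]
[-0.0519, -0.0111, 0.0015]
[-0.0524, -0.0083, -0.0027]
[-0.0524, -0.0053, -0.0069]
[-0.052, -0.0023, -0.0109]
[-0.051, 0.0008, -0.0149]
[-0.0496, 0.0039, -0.0187]
```

Call:
arm_command(
  steps=[
    [[-0.032, -0.033, -0.01], [0, 0, 4]],
    [[-0.035, -0.031, -0.01], [0, 0, 4]],
    [[-0.037, -0.028, -0.01], [0, 0, 4]],
    [[-0.038, -0.026, -0.01], [0, 0, 4]],
    [[-0.04, -0.023, -0.01], [0, 0, 4]],
    [[-0.042, -0.02, -0.01], [0, 0, 4]],
    [[-0.043, -0.017, -0.01], [0, 0, 4]],
    [[-0.044, -0.014, -0.01], [0, 0, 4]],
    [[-0.045, -0.011, -0.01], [0, 0, 4]],
    [[-0.045, -0.008, -0.01], [0, 0, 4]],
  ],
  claw=-1,
)

```text
time: 1.35
eef_pos: [428.6, 147.5, 331.4]
tcp_rot: [-0.0, 0.542, 0.841, -0.0]
contact_force: [0.5, -0.3, 0.4]
width: 85.4
finger_force: 0.0
```

Call:
arm_command(
  steps=[
    [[-0.045, -0.021, 0.018], [-1.3, 4.4, 3.1]],
    [[-0.048, -0.019, 0.014], [-1.3, 4.4, 3.1]],
    [[-0.05, -0.016, 0.01], [-1.3, 4.4, 3.1]],
    [[-0.051, -0.014, 0.006], [-1.3, 4.4, 3.1]],
    [[-0.052, -0.011, 0.0015], [-1.3, 4.4, 3.1]],
    [[-0.052, -0.008, -0.003], [-1.3, 4.4, 3.1]],
    [[-0.052, -0.005, -0.007], [-1.3, 4.4, 3.1]],
    [[-0.052, -0.002, -0.011], [-1.3, 4.4, 3.1]],
    [[-0.051, 0.001, -0.015], [-1.3, 4.4, 3.1]],
    [[-0.05, 0.004, -0.019], [-1.3, 4.4, 3.1]],
    [[0, 0, 0], [0, 0, 0]],
  ],
)

```text
time: 2.72
eef_pos: [424.0, -354.7, 144.9]
tcp_rot: [-0.254, 0.701, 0.6, 0.29]
contact_force: [0.3, 0.8, 0.0]
width: 85.5
finger_force: 0.0
```

```bash
python3 - <<'E'
from h import *
o=env.get_obs();print(o['time'],o['eef_pos'],o['joint_pos'].round(2),Rq(o['tcp_rot']).as_matrix().round(3))
c=cam('wrist');print(c)
im=env.snapshot('wrist');cv2.imwrite('pics/w1.png',im[:,:,::-1])
print(proj('wrist',[[443,-278,30],[468,-95,30],[636,120,35]],c))
E
```

```text
2.725 [ 423.97989031 -354.70337626  144.89310634] [ 0.43  0.83  0.8   1.55 -0.88  1.8   1.29] [[ 0.113  0.988  0.102]
 [ 0.694 -0.151  0.704]
 [ 0.711 -0.009 -0.703]]
(array([ 418.55875776, -401.26493591,  298.01067923]), array([[ 0.98847716, -0.13778968,  0.06266507],
       [-0.15105228, -0.87109231,  0.46731295],
       [-0.00980385, -0.47139388, -0.8818683 ]]), np.float64(297.3186396354542), 253.8448977168071, 194.03130274390838)
[[262.05357295 209.70525502]
 [257.72988366  84.79076391]
 [325.26279715   8.74003857]]
```

View pics/w1.png

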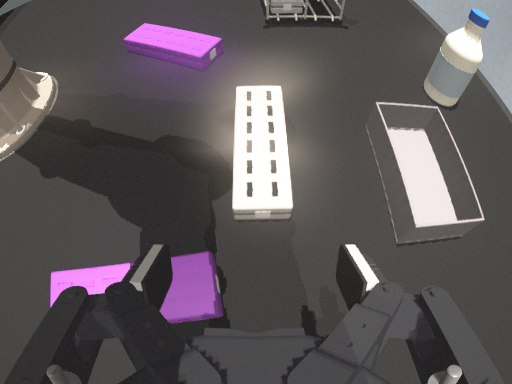

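The wrist view shows the steel cassette: top corners (234,211), (291,209), (236,87), (281,87). The purple one is at (140–220, 255–320), left of the fingers, and the tub is on the right at (425,170).

```bash
python3 - <<'E'
from h import *
P=plane('wrist',[(234,211),(291,209),(281,87),(236,87)],30);print(P.round(1))
n=P[:2].mean(0);f=P[2:].mean(0);u=(f-n);L=np.linalg.norm(u);u/=L
yaw=np.degrees(np.arctan2(u[1],u[0]));c=(n+f)/2;print('len',L,'c',c,'yaw',yaw)
print('purple',plane('wrist',[(210,253),(221,305),(132,264)],30).round(0))
g=c-72*u; tcp=g+u*19*.707; 
print('tcp target xy',tcp)
r=tool(yaw,45); o=env.get_obs()
p1=[*(tcp-u*30)[:2],80]
plan(p1,r,3); plan([*tcp[:2],13],r,3,p1,r)
E
```

```text
[[ 417.4 -271.6   30. ]
 [ 474.5 -278.1   30. ]
 [ 500.6  -98.2   30. ]
 [ 440.3  -89.2   30. ]]
len 182.83910558845182 c [ 458.18985873 -184.26618297   30.        ] yaw 82.30818667718098
purple [[ 389. -312.   30.]
 [ 394. -363.   30.]
 [ 310. -315.   30.]]
tcp target xy [ 450.35098275 -242.30621667   30.        ]
turn/row [ 0.13 -0.12 -0.24] max shift 0.0268
[0.0033, 0.0029, 0.0354]
[0.0034, 0.0029, 0.0354]
[0.0034, 0.003, 0.0354]
turn/row [0. 0. 0.] max shift 0.0223
[-0.0087, 0.0, 0.0229]
[-0.0087, 0.0, 0.0229]
[-0.0087, 0.0, 0.0229]
```

Call:
arm_command(
  steps=[
    [[0.0035, 0.003, 0.035], [0, 0, -0.2]],
    [[0.0035, 0.003, 0.035], [0, 0, -0.2]],
    [[0.0035, 0.003, 0.035], [0, 0, -0.2]],
    [[-0.0087, 0, 0.023], [0, 0, 0]],
    [[-0.0087, 0, 0.023], [0, 0, 0]],
    [[-0.0087, 0, 0.023], [0, 0, 0]],
    [[0, 0, 0], [0, 0, 0]],
    [[0, 0, 0], [0, 0, 0]],
  ],
)

```text
time: 3.78
eef_pos: [453.4, -241.5, 17.2]
tcp_rot: [-0.25, 0.695, 0.608, 0.293]
contact_force: [-0.2, -0.1, -0.2]
width: 85.2
finger_force: 0.0
```

```bash
python3 - <<'E'
from h import *
o=env.get_obs();print(o['time'],o['eef_pos'],o['contact_force'],Rq(o['tcp_rot']).as_matrix().round(3))
im=env.snapshot('wrist');cv2.imwrite('pics/w2.png',im[:,:,::-1])
E
```

```text
3.775 [ 453.43005245 -241.48255721   17.22322612] [-0.20724654 -0.08302629 -0.18126385] [[ 0.09   0.991  0.103]
 [ 0.698 -0.137  0.702]
 [ 0.71   0.009 -0.704]]
```

View pics/w2.png

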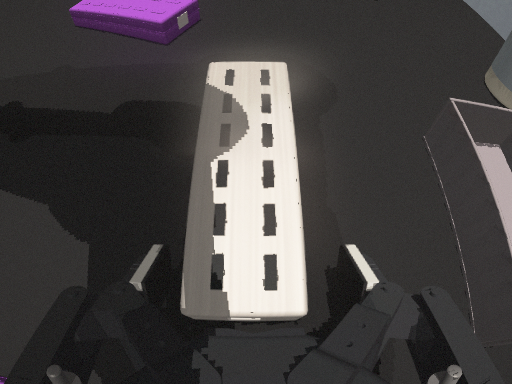

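The cassette lies between the pads, its near edge at row 318, pads at rows 245–290. I lower 4 mm and grip.

Call:
arm_command(
  steps=[
    [[-0.003, -0.003, 0.003], [0.5, 0, 0]],
    [[0, 0, 0], [0, 0, 0]],
  ],
)

```text
time: 4.08
eef_pos: [450.4, -240.4, 12.8]
tcp_rot: [-0.253, 0.694, 0.609, 0.29]
contact_force: [-0.3, 1.1, 0.0]
width: 85.4
finger_force: 0.0
```

Call:
arm_command(
  steps=[
    [[0, 0, 0], [0, 0, 0]],
    [[0, 0, 0], [0, 0, 0]],
    [[0, 0, 0], [0, 0, 0]],
    [[0, 0, 0], [0, 0, 0]],
    [[0, 0, 0], [0, 0, 0]],
    [[0, 0, 0], [0, 0, 0]],
    [[0, 0, 0], [0, 0, 0]],
    [[0, 0, 0], [0, 0, 0]],
  ],
  claw=1,
  force=80,
)

```text
time: 5.08
eef_pos: [450.5, -240.6, 13.3]
tcp_rot: [-0.253, 0.694, 0.609, 0.29]
contact_force: [-0.8, -2.0, 6.5]
width: 60.5
finger_force: 87.0
```

Call:
arm_command(
  steps=[
    [[0.01, 0, -0.01], [0, 0, 0]],
    [[0.02, 0, -0.02], [0, 0, 0]],
    [[0.02, 0, -0.02], [0, 0, 0]],
    [[0.02, 0, -0.02], [0, 0, 0]],
    [[0.02, 0, -0.02], [0, 0, 0]],
    [[0, 0, 0], [0, 0, 0]],
    [[0, 0, 0], [0, 0, 0]],
  ],
)

```text
time: 5.95
eef_pos: [450.0, -240.1, 139.0]
tcp_rot: [-0.253, 0.693, 0.609, 0.29]
contact_force: [0.1, 0.2, -2.4]
width: 60.2
finger_force: 86.7
```

```bash
python3 - <<'E'
from h import *
o=env.get_obs();print(o['time'],o['eef_pos'],o['joint_pos'].round(2),Rq(o['tcp_rot']).as_matrix().round(3))
w=env.snapshot('wrist')[:,:,::-1];s=env.snapshot('side')[:,:,::-1]
cs=cv2.resize(s[200:290,210:330],(512,384),interpolation=2)
cv2.imwrite('pics/w3.png',cv2.resize(np.hstack([w,cs]),(800,300),interpolation=3))
cv2.imwrite('pics/w3full.png',w)
E
```

```text
5.95 [ 449.97229559 -240.12396684  138.9982642 ] [ 0.23  0.73  0.79  1.76 -0.92  1.68  1.25] [[ 0.09   0.992  0.093]
 [ 0.698 -0.13   0.704]
 [ 0.711  0.001 -0.704]]
```

View pics/w3.png

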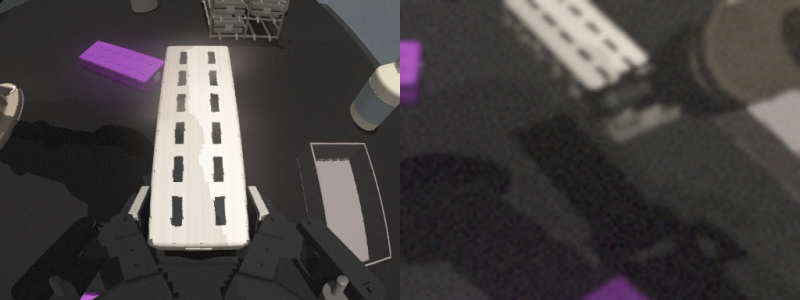

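Held level at about 139 mm; the rack is visible at the top of the wrist view. Now I check the droop numerically and plan a look pose left of the bay, so the mouth can be seen past the cassette.

```bash
python3 - <<'E'
from h import *
print('tub',plane('top',[(293,156),(293,181),(335,185),(337,158)],50).round(0))
o=env.get_obs();r=Rq(o['tcp_rot']);p=o['eef_pos']
# predicted top corners if level & unmoved in hand since grasp
c=np.array([458.2,-184.3,30])-[450.5,-240.6,13.3]
yaw=np.radians(82.3);u=np.array([np.cos(yaw),np.sin(yaw),0]);v=np.array([u[1],-u[0],0])
P=np.array([p+c+a*92*u+b*31*v for a,b in((-1,-1),(-1,1),(1,1),(1,-1))])
print(proj('wrist',P).round(1))
im=cv2.imread('pics/w3full.png');g=im.min(2)
for col in(235,270): print(col,g[45:75,col].tolist()); 
print(g[120,180:320:2].tolist())
plan([545,-100,120],tool(87.1,45),8)
E
```

```text
tub [[ 700. -168.   50.]
 [ 596. -167.   50.]
 [ 582. -338.   50.]
 [ 693. -348.   50.]]
[[185.3 312.2]
 [321.3 312.9]
 [294.5  54.9]
 [214.7  54.7]]
235 [62, 57, 60, 66, 64, 69, 68, 74, 72, 74, 78, 78, 78, 106, 180, 179, 180, 179, 179, 177, 172, 119, 89, 88, 90, 88, 93, 90, 91, 92]
270 [87, 96, 77, 72, 66, 62, 64, 65, 69, 72, 72, 70, 74, 111, 209, 207, 207, 203, 206, 205, 206, 133, 96, 94, 96, 97, 98, 99, 98, 100]
[68, 72, 67, 74, 71, 72, 76, 82, 85, 83, 85, 87, 96, 167, 192, 190, 191, 194, 194, 197, 197, 197, 194, 195, 135, 132, 128, 127, 127, 199, 198, 213, 229, 231, 229, 233, 232, 227, 227, 230, 231, 231, 230, 231, 234, 93, 95, 134, 143, 166, 235, 233, 228, 229, 234, 231, 231, 231, 230, 221, 199, 64, 63, 62, 62, 60, 58, 59, 58, 54]
turn/row [ 0.41 -0.04 -0.4 ] max shift 0.0175
[0.0116, 0.0095, 0.0151]
[0.0116, 0.0097, 0.015]
[0.0115, 0.0099, 0.0149]
[0.0114, 0.0101, 0.0149]
[0.0114, 0.0103, 0.0148]
[0.0113, 0.0105, 0.0147]
[0.0113, 0.0106, 0.0146]
[0.0112, 0.0108, 0.0145]
```

Call:
arm_command(
  steps=[
    [[0.0115, 0.0095, 0.015], [0.4, 0.2, -0.4]],
    [[0.0115, 0.0097, 0.015], [0.4, 0.2, -0.4]],
    [[0.0115, 0.01, 0.015], [0.4, 0.2, -0.4]],
    [[0.0115, 0.01, 0.015], [0.4, 0.2, -0.4]],
    [[0.0115, 0.01, 0.015], [0.4, 0.2, -0.4]],
    [[0.0115, 0.0105, 0.0147], [0.4, 0.2, -0.4]],
    [[0.0115, 0.0106, 0.0146], [0.4, 0.2, -0.4]],
    [[0.0112, 0.0108, 0.0145], [0.4, 0, -0.4]],
    [[0, 0, 0], [0, 0, 0]],
    [[0, 0, 0], [0, 0, 0]],
  ],
)

```text
time: 7.3
eef_pos: [544.8, -100.7, 123.6]
tcp_rot: [-0.271, 0.666, 0.633, 0.288]
contact_force: [-0.2, 0.5, -2.6]
width: 60.2
finger_force: 86.7
```

```bash
python3 - <<'E'
from h import *
o=env.get_obs();print(o['time'],o['eef_pos'],o['joint_pos'].round(2),Rq(o['tcp_rot']).as_matrix().round(3))
w=env.snapshot('wrist')[:,:,::-1]
print(cam('wrist'))
cv2.imwrite('pics/w4full.png',w)
cv2.imwrite('pics/w4.png',cv2.resize(w[0:200,170:430],(780,600),interpolation=2))
E
```

```text
7.3 [ 544.80896307 -100.682531    123.56484746] [ 0.01  0.73  0.71  1.77 -1.04  1.58  1.1 ] [[ 0.033  0.999  0.04 ]
 [ 0.686 -0.052  0.726]
 [ 0.727  0.003 -0.687]]
(array([ 542.05855307, -151.35701566,  275.63939798]), array([[ 0.99860975, -0.04476323,  0.02783571],
       [-0.05266386, -0.86984739,  0.49050182],
       [ 0.00225637, -0.49128584, -0.87099548]]), np.float64(297.3186396354542), 253.8448977168071, 194.03130274390838)
```

View pics/w4.png

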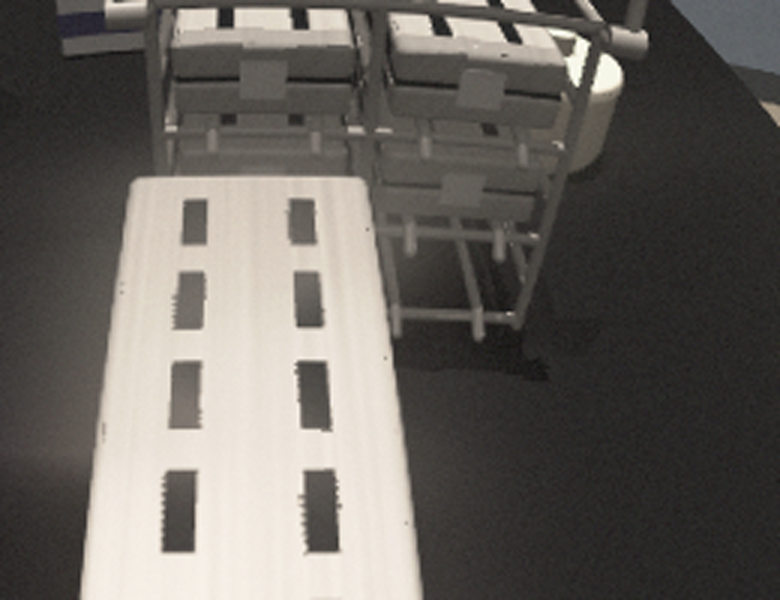

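Clear view (full-image pixel = crop/3 + (170,0)): hinge ends at crop (105,13) and (648,44); front runner tips of the empty bay at (396,335) and (478,337); right post foot at (520,322); mouth cross wire from (390,316) to (520,320).

```bash
python3 - <<'E'
from h import *
F=lambda *a:np.array([[x/3+170-.33,y/3-.33] for x,y in a])
h=plane('wrist',F((105,13),(648,43)),156);print('hinge ends',h.round(1),np.linalg.norm(h[1]-h[0]),h.mean(0))
y=h[0]-h[1];print('x yaw',np.degrees(np.arctan2(-y[0],y[1])) , np.degrees(np.arctan2(y[1],y[0]))-90)
for z in(12,14,17): print(z,'runner tips',plane('wrist',F((396,335),(478,337)),z).round(1).tolist())
print('cross wire/post foot z17',plane('wrist',F((393,316),(520,321)),17).round(1))
print('load4 front top edge z140',plane('wrist',F((388,86),(560,103)),140).round(1), 'bottom z110',plane('wrist',F((385,110),(560,130)),110).round(1))
print('load2 bottom edge z65',plane('wrist',F((382,208),(532,222)),65).round(1))
print('load5 top edge z140',plane('wrist',F((172,50),(353,50)),140).round(1))
c=plane('wrist',F((133,178),(368,178)),140);print('held far edge',np.linalg.norm(c[1]-c[0]),c.mean(0),np.degrees(np.arctan2(c[1,1]-c[0,1],c[1,0]-c[0,0])))
E
```

```text
hinge ends [[510.4 123.7 156. ]
 [688.4 115.6 156. ]] 178.13493768448282 [599.40349148 119.65568336 156.        ]
x yaw 87.38455618603288 87.38455618603288
12 runner tips [[617.0, 113.5, 12.0], [652.7, 112.4, 12.0]]
14 runner tips [[616.4, 111.5, 14.0], [651.9, 110.4, 14.0]]
17 runner tips [[615.5, 108.4, 17.0], [650.6, 107.4, 17.0]]
cross wire/post foot z17 [[616.1 119.9  17. ]
 [672.  117.6  17. ]]
load4 front top edge z140 [[596.9  97.  140. ]
 [652.   93.1 140. ]] bottom z110 [[604.8 133.1 110. ]
 [669.5 125.9 110. ]]
load2 bottom edge z65 [[608.  132.3  65. ]
 [668.4 126.2  65. ]]
load5 top edge z140 [[530.8 124.6 140. ]
 [589.6 122.4 140. ]]
held far edge 61.405812625401616 [552.27130112  46.41261488 140.        ] -2.899817798517327
```

```bash
python3 - <<'E'
from h import *
r=Rq(env.get_obs()['tcp_rot']);plan([628,-59,123.5],r,3);plan([628,-59,35],r,4,[628,-59,123.5],r)
plan([636,70,35],r,8,[628,-59,35],r)
E
```

```text
turn/row [0. 0. 0.] max shift 0.0277
[0.0105, 0.027, 0.0114]
[0.0105, 0.027, 0.0114]
[0.0105, 0.027, 0.0114]
turn/row [0. 0. 0.] max shift 0.0221
[-0.0161, -0.0001, 0.0152]
[-0.0161, -0.0001, 0.0152]
[-0.0161, -0.0001, 0.0152]
[-0.0161, -0.0001, 0.0152]
turn/row [0. 0. 0.] max shift 0.0161
[0.0111, 0.0001, 0.0117]
[0.0111, 0.0001, 0.0117]
[0.0111, 0.0001, 0.0117]
[0.0111, 0.0001, 0.0117]
[0.0111, 0.0001, 0.0117]
[0.0111, 0.0001, 0.0117]
[0.0111, 0.0001, 0.0117]
[0.0111, 0.0001, 0.0117]
```

Call:
arm_command(
  steps=[
    [[0.0105, 0.027, 0.0115], [0, 0, 0]],
    [[0.0105, 0.027, 0.0115], [0, 0, 0]],
    [[0.0105, 0.027, 0.0115], [0, 0, 0]],
    [[0, 0, 0], [0, 0, 0]],
    [[-0.016, 0, 0.015], [0, 0, 0]],
    [[-0.016, 0, 0.015], [0, 0, 0]],
    [[-0.016, 0, 0.015], [0, 0, 0]],
    [[-0.016, 0, 0.015], [0, 0, 0]],
    [[0, 0, 0], [0, 0, 0]],
    [[0, 0, 0], [0, 0, 0]],
  ],
)

```text
time: 8.6
eef_pos: [629.2, -57.9, 35.8]
tcp_rot: [-0.271, 0.665, 0.633, 0.289]
contact_force: [-0.0, -0.1, -2.1]
width: 60.4
finger_force: 87.0
```

```bash
python3 - <<'E'
from h import *
o=env.get_obs();print(o['time'],o['eef_pos'],o['joint_pos'].round(2),Rq(o['tcp_rot']).as_matrix().round(3))
w=env.snapshot('wrist')[:,:,::-1]
cv2.imwrite('pics/w5full.png',w)
cv2.imwrite('pics/w5.png',cv2.resize(w[0:140,160:340],(771,600),interpolation=2))
r=Rq(o['tcp_rot']);plan([628,-59,34.5],r,1)
E
```

```text
8.6 [629.18758695 -57.89574837  35.82249138] [-0.02  0.9   0.62  1.65 -1.18  1.5   1.07] [[ 0.032  0.999  0.041]
 [ 0.685 -0.052  0.726]
 [ 0.728  0.004 -0.686]]
turn/row [0.03 0.02 0.04] max shift 0.0017
[-0.002, -0.0014, 0.0004]
```

View pics/w5.png

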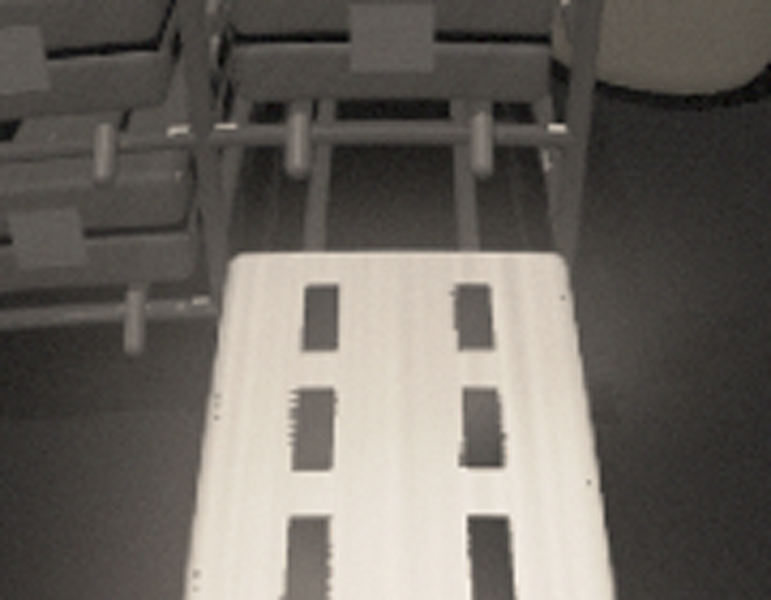

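Cassette far corners are at crop (233,255) and (565,255). The upper-level runner tips (298,170) and (483,170) and the posts near 213/570 put the bay about 2 mm left of the cassette. I compute it.

```bash
python3 - <<'E'
from h import *
s=771/180
F=lambda *a:np.array([[(x+.5)/s+160-.5,(y+.5)/s-.5] for x,y in a])
q=lambda n,z,*a:print(n,plane('wrist',F(*a),z).round(1).tolist())
q('cass far edge',51,(233,255),(565,255))
q('upper tips',58,(298,172),(483,172))
q('upper cross',60,(205,134),(575,134))
q('runner row245 z19',19,(317,245),(467,245))
q('runner row110 z19 ',19,(327,110),(458,110))
q('load2 bottom edge',65,(228,98),(552,98))
q('load1 tip',13,(134,350))
q('load1 bottom edge',20,(195,277))
E
```

```text
cass far edge [[605.8, 93.3, 51.0], [667.2, 90.4, 51.0]]
upper tips [[618.0, 111.2, 58.0], [653.4, 109.4, 58.0]]
upper cross [[599.3, 125.8, 60.0], [673.0, 122.0, 60.0]]
runner row245 z19 [[620.2, 142.6, 19.0], [654.5, 140.9, 19.0]]
runner row110 z19  [[622.9, 210.7, 19.0], [658.1, 208.9, 19.0]]
load2 bottom edge [[604.1, 131.8, 65.0], [668.9, 128.4, 65.0]]
load1 tip [[579.6, 114.4, 13.0]]
load1 bottom edge [[592.9, 130.9, 20.0]]
```

Call:
arm_command(
  steps=[
    [[-0.001, -0.0015, 0.0008], [0, 0, 0]],
    [[0.0103, -0.0001, 0.0109], [0, 0, 0]],
    [[0.0103, -0.0001, 0.0109], [0, 0, 0]],
    [[0.0103, -0.0001, 0.0109], [0, 0, 0]],
    [[0, 0, 0], [0, 0, 0]],
  ],
)

```text
time: 9.28
eef_pos: [629.3, -9.8, 34.6]
tcp_rot: [-0.273, 0.664, 0.634, 0.289]
contact_force: [0.6, 0.2, -2.6]
width: 60.4
finger_force: 87.0
```

Call:
arm_command(
  steps=[
    [[0.0103, -0.0001, 0.0109], [0, 0, 0]],
    [[0.0103, -0.0001, 0.0109], [0, 0, 0]],
    [[0.0103, -0.0001, 0.0109], [0, 0, 0]],
    [[0, 0, 0], [0, 0, 0]],
  ],
)

```text
time: 9.78
eef_pos: [631.2, 34.7, 34.5]
tcp_rot: [-0.273, 0.664, 0.634, 0.289]
contact_force: [-0.0, -0.3, -3.7]
width: 60.4
finger_force: 87.0
```

```bash
python3 - <<'E'
from h import *
o=env.get_obs();print(o['time'],o['eef_pos'],o['contact_force'],o['torque'],Rq(o['tcp_rot']).as_matrix().round(3))
w=env.snapshot('wrist')[:,:,::-1];s=env.snapshot('side')[:,:,::-1]
a=cv2.resize(s[100:220,180:300],(300,300),interpolation=2)
cv2.imwrite('pics/w6.png',np.hstack([cv2.resize(w,(400,300)),a]))
E
```

```text
9.775 [631.18071108  34.71660855  34.48411171] [-3.93160061e-04 -2.60207481e-01 -3.65521749e+00] [-1.290292    0.11968016 -0.00513808] [[ 0.03   0.999  0.038]
 [ 0.684 -0.048  0.728]
 [ 0.729  0.004 -0.685]]
```

View pics/w6.png

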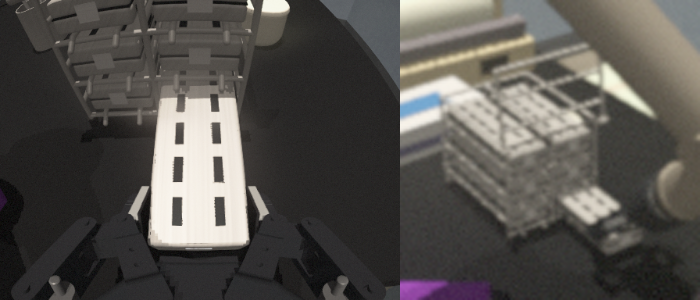

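The cassette's front is about 57 mm inside the bay with no lateral force. I continue.

Call:
arm_command(
  steps=[
    [[0.0098, -0.0001, 0.0113], [0, 0, 0]],
    [[0.0103, -0.0001, 0.0109], [0, 0, 0]],
    [[0.0103, -0.0001, 0.0109], [0, 0, 0]],
    [[0, 0, 0], [0, 0, 0]],
  ],
)

```text
time: 10.38
eef_pos: [633.1, 79.9, 34.0]
tcp_rot: [-0.273, 0.664, 0.634, 0.289]
contact_force: [0.1, -0.7, -3.3]
width: 60.0
finger_force: 87.0
```

Call:
arm_command(
  steps=[
    [[0.0103, -0.0001, 0.0109], [0, 0, 0]],
    [[0.0034, 0, 0.0036], [0, 0, 0]],
    [[0, 0, 0], [0, 0, 0]],
    [[0, 0, 0], [0, 0, 0]],
  ],
)

```text
time: 10.88
eef_pos: [634.4, 96.4, 33.7]
tcp_rot: [-0.271, 0.665, 0.633, 0.288]
contact_force: [0.1, -0.5, -2.1]
width: 60.4
finger_force: 87.1
```

Call:
arm_command(
  steps=[
    [[0, 0, 0], [0, 0, 0]],
    [[0, 0, 0], [0, 0, 0]],
    [[0, 0, 0], [0, 0, 0]],
    [[0, 0, 0], [0, 0, 0]],
    [[0, 0, 0], [0, 0, 0]],
    [[0, 0, 0], [0, 0, 0]],
  ],
  claw=-1,
)

```text
time: 11.62
eef_pos: [634.3, 97.0, 33.7]
tcp_rot: [-0.272, 0.665, 0.633, 0.288]
contact_force: [-0.3, 0.6, -0.4]
width: 85.8
finger_force: 0.0
```

Call:
arm_command(
  steps=[
    [[-0.014, 0, -0.0145], [0, 0, 0]],
    [[-0.014, 0, -0.0145], [0, 0, 0]],
    [[-0.014, 0, -0.0145], [0, 0, 0]],
    [[-0.0035, 0, -0.004], [0, 0, 0]],
    [[0, 0, 0], [0, 0, 0]],
    [[0, 0, 0], [0, 0, 0]],
  ],
)

```text
time: 12.38
eef_pos: [630.9, 32.3, 33.3]
tcp_rot: [-0.272, 0.665, 0.633, 0.289]
contact_force: [0.4, 0.6, 0.4]
width: 85.3
finger_force: 0.0
```

```bash
python3 - <<'E'
from h import *
o=env.get_obs();print(o['time'],o['eef_pos'],o['contact_force'],Rq(o['tcp_rot']).as_matrix().round(3))
w=env.snapshot('wrist')[:,:,::-1]
cv2.imwrite('pics/w7full.png',w)
cv2.imwrite('pics/w7.png',cv2.resize(w,None,fx=1.5,fy=1.5))
E
```

```text
12.375 [630.91945869  32.32814499  33.30348015] [0.395924   0.64886476 0.427541  ] [[ 0.032  0.999  0.039]
 [ 0.685 -0.05   0.727]
 [ 0.728  0.004 -0.685]]
```

View pics/w7.png

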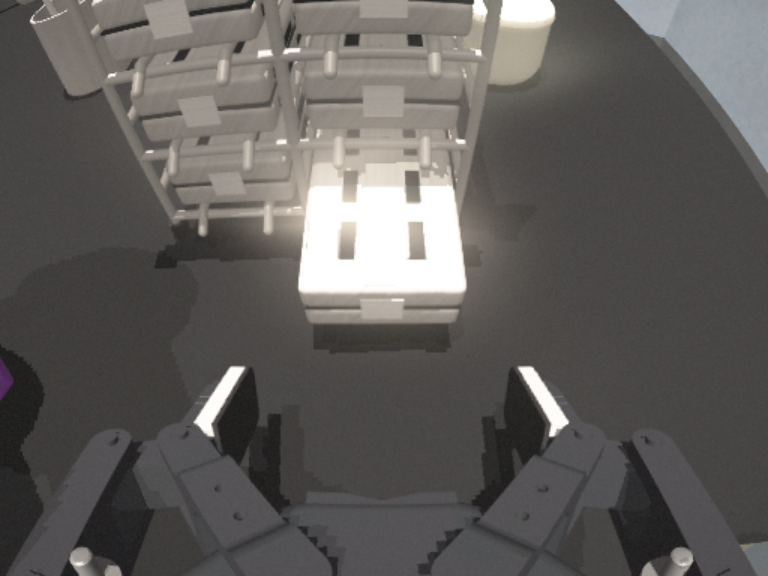

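The cassette sits straight in the bay, its near end at rows 290–320 of the enlarged view, ahead of the fingers. I have now viewed 12 pictures, over the limit of 10, so I view no more and work from numbers. I close the fingers and push.

Call:
arm_command(
  steps=[
    [[-0.0044, 0.0005, 0.0041], [0, 0, 0]],
    [[0, 0, 0], [0, 0, 0]],
    [[0, 0, 0], [0, 0, 0]],
    [[0, 0, 0], [0, 0, 0]],
    [[0, 0, 0], [0, 0, 0]],
    [[0, 0, 0], [0, 0, 0]],
    [[0, 0, 0], [0, 0, 0]],
    [[0, 0, 0], [0, 0, 0]],
    [[0, 0, 0], [0, 0, 0]],
    [[0, 0, 0], [0, 0, 0]],
  ],
  claw=1,
  force=40,
)

```text
time: 13.68
eef_pos: [631.5, 31.2, 27.2]
tcp_rot: [-0.272, 0.665, 0.633, 0.288]
contact_force: [-0.8, -0.4, -0.2]
width: 0.1
finger_force: 0.0
```

Call:
arm_command(
  steps=[
    [[0.0068, 0, 0.0073], [0, 0, 0]],
    [[0.0068, 0, 0.0073], [0, 0, 0]],
    [[0.0068, 0, 0.0073], [0, 0, 0]],
    [[0.0068, 0, 0.0073], [0, 0, 0]],
    [[0.0068, 0, 0.0073], [0, 0, 0]],
    [[0, 0, 0], [0, 0, 0]],
  ],
)

```text
time: 14.42
eef_pos: [633.8, 82.9, 27.0]
tcp_rot: [-0.272, 0.664, 0.633, 0.289]
contact_force: [-0.0, 0.5, 0.5]
width: -0.1
finger_force: 0.0
```

Call:
arm_command(
  steps=[
    [[0.0068, 0, 0.0073], [0, 0, 0]],
    [[0.0068, 0, 0.0073], [0, 0, 0]],
    [[0.0034, 0, 0.0037], [0, 0, 0]],
    [[0, 0, 0], [0, 0, 0]],
  ],
)

```text
time: 14.92
eef_pos: [635.1, 107.1, 26.8]
tcp_rot: [-0.272, 0.665, 0.633, 0.289]
contact_force: [0.1, -0.0, -0.0]
width: 0.1
finger_force: 0.0
```

Call:
arm_command(
  steps=[
    [[0.002, 0, 0.0022], [0, 0, 0]],
    [[0.0014, 0, 0.0015], [0, 0, 0]],
    [[0, 0, 0], [0, 0, 0]],
  ],
)

```text
time: 15.3
eef_pos: [635.6, 110.9, 26.6]
tcp_rot: [-0.271, 0.665, 0.633, 0.288]
contact_force: [-0.1, -0.1, 0.3]
width: -0.1
finger_force: 0.4
```

```bash
python3 - <<'E'
from h import *
o=env.get_obs();print(o['time'],o['eef_pos'],o['contact_force'])
w=env.snapshot('wrist')[:,:,::-1];cv2.imwrite('pics/w8full.png',w)
P=np.array([[636,127,50],[605,127,50],[667,127,50],[636,130,65]]);print(proj('wrist',P))
g=w.min(2);print(g[60:215:2,225].tolist());print(g[60:215:2,285].tolist())
E
```

```text
15.3 [635.64846559 110.93750967  26.64772724] [-0.12500356 -0.10989782  0.34817062]
[[252.32411585 204.93886872]
 [189.40617167 207.55317695]
 [314.68096008 202.02706085]
 [251.94398223 183.5841373 ]]
[116, 123, 127, 126, 123, 121, 121, 124, 115, 110, 79, 78, 76, 115, 108, 109, 106, 99, 98, 97, 100, 97, 97, 96, 95, 94, 93, 95, 80, 55, 54, 56, 105, 107, 97, 106, 106, 116, 107, 106, 99, 98, 107, 106, 108, 109, 104, 101, 100, 96, 94, 93, 94, 93, 60, 32, 85, 106, 96, 98, 97, 94, 90, 90, 57, 34, 34, 83, 103, 117, 113, 104, 99, 104, 103, 104, 104, 109]
[113, 110, 113, 112, 111, 110, 107, 105, 103, 98, 73, 70, 69, 96, 113, 110, 103, 102, 97, 93, 92, 96, 96, 95, 93, 93, 91, 91, 80, 39, 39, 39, 102, 106, 97, 103, 109, 123, 108, 102, 98, 94, 106, 107, 110, 105, 100, 94, 97, 95, 94, 92, 93, 90, 60, 38, 86, 104, 100, 93, 94, 94, 89, 90, 95, 101, 100, 93, 103, 113, 113, 107, 97, 106, 107, 103, 132, 152]
```

Call:
arm_command(
  steps=[
    [[0.0014, 0, 0.0015], [0, 0, 0]],
    [[0.0014, 0, 0.0015], [0, 0, 0]],
    [[0, 0, 0], [0, 0, 0]],
  ],
)

```text
time: 15.72
eef_pos: [635.8, 115.5, 26.7]
tcp_rot: [-0.272, 0.665, 0.633, 0.289]
contact_force: [0.1, -1.2, 0.1]
width: -0.3
finger_force: 0.3
```

Call:
arm_command(
  steps=[
    [[0.0014, 0, 0.0015], [0, 0, 0]],
    [[0, 0, 0], [0, 0, 0]],
  ],
)

```text
time: 15.98
eef_pos: [635.9, 117.4, 26.7]
tcp_rot: [-0.272, 0.665, 0.633, 0.289]
contact_force: [0.3, -1.1, 0.8]
width: -0.1
finger_force: 0.4
```

Call:
arm_command(
  steps=[
    [[0.0014, 0, 0.0015], [0, 0, 0]],
    [[0, 0, 0], [0, 0, 0]],
  ],
)

```text
time: 16.23
eef_pos: [636.0, 119.5, 26.6]
tcp_rot: [-0.272, 0.665, 0.633, 0.289]
contact_force: [-0.0, 0.2, 0.3]
width: -0.3
finger_force: 0.4
```

Call:
arm_command(
  steps=[
    [[0.0014, 0, 0.0015], [0, 0, 0]],
    [[0, 0, 0], [0, 0, 0]],
  ],
)

```text
time: 16.48
eef_pos: [636.1, 121.3, 26.6]
tcp_rot: [-0.272, 0.665, 0.633, 0.288]
contact_force: [0.0, -0.9, 0.7]
width: -0.2
finger_force: 0.7
```

Call:
arm_command(
  steps=[
    [[0.0014, 0, 0.0015], [0, 0, 0]],
    [[0, 0, 0], [0, 0, 0]],
  ],
)

```text
time: 16.73
eef_pos: [636.2, 121.4, 26.6]
tcp_rot: [-0.271, 0.666, 0.633, 0.288]
contact_force: [-1.9, -5.0, 2.5]
width: 0.3
finger_force: 2.7
```

```bash
python3 - <<'E'
from h import *
o=env.get_obs();print(o['time'],o['eef_pos'],o['contact_force'])
w=env.snapshot('wrist')[:,:,::-1];cv2.imwrite('pics/w9full.png',w)
g=w.min(2)
for y in (125,128,131):print(y,proj('wrist',[[636,y,50],[636,y,65],[636,y,95],[636,y,110]])[:,1].round(1))
for c in (215,225,285,292):print(c,g[40:230:2,c].tolist())
E
```

```text
16.725 [636.23735693 121.40368311  26.55806035] [-1.88622854 -5.02357275  2.5488583 ]
125 [228.7 215.1 176.6 148.9]
128 [222.9 208.7 169.2 141. ]
131 [217.1 202.5 162.  133.5]
215 [227, 226, 226, 225, 224, 226, 226, 222, 223, 220, 216, 209, 200, 138, 133, 128, 128, 124, 116, 118, 117, 113, 117, 116, 111, 115, 110, 107, 106, 107, 105, 97, 91, 72, 71, 70, 110, 112, 109, 105, 105, 99, 98, 98, 93, 92, 94, 97, 97, 95, 93, 72, 79, 103, 104, 104, 101, 99, 100, 110, 121, 108, 105, 96, 90, 107, 107, 105, 98, 98, 97, 94, 92, 96, 95, 77, 31, 65, 107, 97, 91, 94, 93, 92, 96, 94, 92, 92, 97, 98, 112, 118, 115, 115, 118]
225 [225, 224, 221, 221, 222, 221, 222, 219, 219, 214, 207, 196, 140, 135, 132, 131, 127, 120, 124, 122, 123, 119, 116, 117, 132, 129, 125, 128, 128, 124, 126, 120, 124, 119, 121, 121, 117, 117, 120, 121, 118, 118, 115, 112, 104, 98, 97, 97, 93, 92, 94, 71, 84, 101, 105, 106, 90, 99, 103, 107, 117, 108, 104, 98, 93, 109, 112, 108, 102, 99, 95, 90, 95, 93, 95, 78, 36, 65, 104, 102, 94, 94, 91, 92, 91, 102, 103, 94, 98, 107, 117, 107, 98, 92, 94]
285 [226, 228, 226, 226, 224, 224, 225, 222, 223, 221, 137, 205, 200, 189, 176, 154, 137, 124, 121, 122, 120, 118, 117, 114, 135, 124, 127, 126, 123, 123, 124, 121, 112, 90, 82, 83, 110, 108, 104, 103, 96, 95, 93, 94, 92, 93, 92, 91, 92, 93, 87, 63, 84, 106, 104, 107, 106, 98, 104, 111, 122, 109, 106, 94, 96, 107, 110, 103, 99, 94, 94, 93, 92, 90, 91, 82, 35, 64, 101, 95, 96, 94, 94, 91, 85, 104, 101, 98, 98, 107, 116, 106, 98, 95, 90]
292 [226, 223, 223, 225, 222, 224, 224, 222, 220, 219, 138, 204, 198, 187, 172, 159, 127, 127, 120, 119, 118, 120, 115, 110, 110, 107, 102, 105, 98, 95, 93, 90, 83, 46, 38, 45, 105, 111, 102, 102, 93, 92, 85, 96, 94, 94, 94, 89, 92, 91, 91, 59, 77, 104, 103, 103, 103, 96, 100, 105, 119, 106, 105, 97, 91, 105, 107, 106, 102, 95, 93, 93, 95, 92, 89, 79, 32, 64, 98, 97, 93, 93, 87, 91, 88, 99, 101, 100, 104, 103, 126, 134, 138, 133, 135]
```

Call:
arm_command(
  steps=[
    [[0.0014, 0, 0.0015], [0, 0, 0]],
    [[0, 0, 0], [0, 0, 0]],
  ],
)

```text
time: 17.02
eef_pos: [636.3, 121.5, 26.5]
tcp_rot: [-0.27, 0.667, 0.633, 0.288]
contact_force: [-2.7, -8.6, 4.6]
width: 0.1
finger_force: 4.6
```

```bash
python3 - <<'E'
from h import *
c=np.array([636.2,121.4,26.6])
# back off plan
r=Rq(env.get_obs()['tcp_rot']);plan([630,10,60],r,4)
# bar location now: estimate gate angle from top/side after retreat
E
```

```text
turn/row [0. 0. 0.] max shift 0.0279
[-0.0132, -0.0, -0.026]
[-0.0132, -0.0, -0.026]
[-0.0132, -0.0, -0.026]
[-0.0132, -0.0, -0.026]
```

Firm stop: the cassette is home (force rises at TCP y 121.5). Next is the gate. I'll back off and work out the bar arc.

Call:
arm_command(
  steps=[
    [[-0.0132, 0, -0.026], [0, 0, 0]],
    [[-0.0132, 0, -0.026], [0, 0, 0]],
    [[-0.0132, 0, -0.026], [0, 0, 0]],
    [[-0.0132, 0, -0.026], [0, 0, 0]],
    [[0, 0, 0], [0, 0, 0]],
  ],
)

```text
time: 17.65
eef_pos: [631.1, 8.7, 60.2]
tcp_rot: [-0.269, 0.667, 0.632, 0.289]
contact_force: [-0.0, -0.0, 0.0]
width: -0.2
finger_force: 0.0
```

```bash
cat >> h.py <<'E'
H=np.array([599.4,119.2,156.]); XR=np.array([.0456,.999,0]); YR=np.array([-.999,.0456,0])
def bar(phi,yr=0,r=115): return H+YR*yr+r*(-np.sin(phi)*XR+np.array([0,0,-np.cos(phi)]))
E
python3 - <<'E'
from h import *
o=env.get_obs();print(o['eef_pos'],o['joint_pos'].round(2))
w=env.snapshot('wrist')[:,:,::-1];cv2.imwrite('pics/w10full.png',w)
t=env.snapshot('top')[:,:,::-1];s=env.snapshot('side')[:,:,::-1];cv2.imwrite('pics/t10.png',t);cv2.imwrite('pics/s10.png',s)
for phi in(3.2,3.3,3.4,3.5,3.6,3.7):
    print(phi,'side far/near',proj('side',[bar(phi,-83),bar(phi,83)]).round(1).tolist(),'top',proj('top',[bar(phi,-83),bar(phi,83)]).round(1).tolist())
print('seen: side far (260,116) near (217,128); top far (214.6,147.5)')
# near end of newly loaded cassette: project expected top-front edge, list profile columns
cc=cam('wrist')
for y in(120,128,136): print(y,proj('wrist',[[620,y,50],[652,y,50],[620,y,20]],cc).round(1).tolist())
g=w.min(2)
for c in proj('wrist',[[620,128,50],[652,128,50]],cc)[:,0].round().astype(int): print(c,list(enumerate(g[80:150,c].tolist(),80)))
E
```

```text
[631.07036585   8.72441341  60.21313851] [-0.1   0.81  0.58  1.72 -1.19  1.42  1.  ]
3.2 side far/near [[260.6, 117.2], [219.1, 128.9]] top [[216.3, 146.9], [212.9, 193.7]]
3.3 side far/near [[258.6, 116.4], [217.3, 128.0]] top [[213.1, 146.9], [209.7, 193.5]]
3.4 side far/near [[256.7, 115.9], [215.5, 127.4]] top [[210.0, 146.8], [206.6, 193.4]]
3.5 side far/near [[254.8, 115.8], [213.9, 127.2]] top [[207.1, 146.9], [203.6, 193.3]]
3.6 side far/near [[253.1, 116.0], [212.3, 127.3]] top [[204.3, 147.0], [200.8, 193.3]]
3.7 side far/near [[251.4, 116.5], [210.8, 127.8]] top [[201.7, 147.3], [198.2, 193.3]]
seen: side far (260,116) near (217,128); top far (214.6,147.5)
120 [[232.5, 119.4], [275.2, 117.9], [234.5, 144.5]]
128 [[232.5, 112.0], [274.2, 110.6], [234.4, 137.2]]
136 [[232.4, 104.9], [273.2, 103.6], [234.3, 130.2]]
232 [(80, 206), (81, 194), (82, 190), (83, 185), (84, 183), (85, 184), (86, 185), (87, 187), (88, 183), (89, 182), (90, 179), (91, 171), (92, 143), (93, 116), (94, 112), (95, 116), (96, 155), (97, 187), (98, 193), (99, 204), (100, 218), (101, 200), (102, 192), (103
[... 682 characters left out ...]
), (91, 176), (92, 178), (93, 188), (94, 193), (95, 192), (96, 196), (97, 221), (98, 236), (99, 236), (100, 236), (101, 237), (102, 237), (103, 236), (104, 238), (105, 238), (106, 239), (107, 238), (108, 238), (109, 239), (110, 240), (111, 238), (112, 232), (113, 214), (114, 182), (115, 171), (116, 179), (117, 171), (118, 124), (119, 79), (120, 147), (121, 198), (122, 191), (123, 183), (124, 180), (125, 179), (126, 182), (127, 181), (128, 179), (129, 175), (130, 175), (131, 178), (132, 185), (133, 185), (134, 189), (135, 220), (136, 228), (137, 228), (138, 228), (139, 226), (140, 226), (141, 226), (142, 224), (143, 225), (144, 224), (145, 225), (146, 225), (147, 224), (148, 224), (149, 220)]
```

```bash
python3 - <<'E'
from h import *
o=env.get_obs();r=Rq(o['tcp_rot']);M=r.as_matrix();x,z=M[:,0],M[:,2];print(M.round(3))
off=22*z+14*x
W=[o['eef_pos'],[605,-20,320],[605,150,325],bar(3.27)+off+18*x]
for a,b in zip(W,W[1:]): print(np.round(b,0)); plan(b,r,max(2,int(np.ceil(np.abs(np.array(b)-a).max()/45))),a,r)
print('arc');p=np.array(W[-1]);
for phi in np.r_[3.27,np.linspace(3.1,1.4,11)]:
    q=bar(phi)+off; q[0]=605
    print(round(phi,2),q.round(0),(M.T@(q-p)/1000).round(4)); p=q
E
```

```text
[[ 0.032  0.999  0.039]
 [ 0.684 -0.05   0.727]
 [ 0.728  0.003 -0.685]]
[605 -20 320]
turn/row [0. 0. 0.] max shift 0.0434
[0.0276, -0.0038, -0.0341]
[0.0276, -0.0038, -0.0341]
[0.0276, -0.0038, -0.0341]
[0.0276, -0.0038, -0.0341]
[0.0276, -0.0038, -0.0341]
[0.0276, -0.0038, -0.0341]
[605 150 325]
turn/row [0. 0. 0.] max shift 0.0425
[0.03, -0.0021, 0.0301]
[0.03, -0.0021, 0.0301]
[0.03, -0.0021, 0.0301]
[0.03, -0.0021, 0.0301]
[602. 172. 278.]
turn/row [0. 0. 0.] max shift 0.0234
[-0.0096, -0.0022, 0.0239]
[-0.0096, -0.0022, 0.0239]
arc
3.27 [605. 159. 265.] [-0.0179  0.0036  0.0001]
3.1 [605. 140. 266.] [-0.0127  0.001  -0.0148]
2.93 [605. 121. 264.] [-0.015   0.001  -0.0124]
2.76 [605. 102. 258.] [-0.0169  0.0009 -0.0097]
2.59 [605.  85. 249.] [-0.0183  0.0008 -0.0067]
2.42 [605.  69. 237.] [-0.0192  0.0008 -0.0035]
2.25 [605.  55. 223.] [-0.0195  0.0006 -0.0002]
2.08 [605.  44. 207.] [-0.0193  0.0005  0.0031]
1.91 [605.  36. 189.] [-0.0185  0.0003  0.0064]
1.74 [605.  32. 170.] [-0.0171  0.0002  0.0094]
1.57 [605.  30. 151.] [-0.0153  0.      0.0121]
1.4 [605.  32. 132.] [-0.013  -0.0002  0.0145]
```

Call:
arm_command(
  steps=[
    [[0.0276, -0.004, -0.034], [0, 0, 0]],
    [[0.0276, -0.004, -0.034], [0, 0, 0]],
    [[0.0276, -0.004, -0.034], [0, 0, 0]],
    [[0.0276, -0.004, -0.034], [0, 0, 0]],
    [[0.0276, -0.004, -0.034], [0, 0, 0]],
    [[0.0276, -0.004, -0.034], [0, 0, 0]],
    [[0.03, -0.002, 0.03], [0, 0, 0]],
    [[0.03, -0.002, 0.03], [0, 0, 0]],
    [[0.03, -0.002, 0.03], [0, 0, 0]],
    [[0.03, -0.002, 0.03], [0, 0, 0]],
    [[0, 0, 0], [0, 0, 0]],
  ],
)

```text
time: 19.18
eef_pos: [602.3, 156.6, 324.8]
tcp_rot: [-0.275, 0.662, 0.636, 0.288]
contact_force: [-0.5, -0.1, -1.2]
width: 0.1
finger_force: 0.0
```

Call:
arm_command(
  steps=[
    [[-0.0096, -0.002, 0.024], [0, 0, 0]],
    [[-0.0096, -0.001, 0.024], [0, 0, 0]],
    [[0, 0, 0], [0, 0, 0]],
  ],
)

```text
time: 19.55
eef_pos: [601.0, 173.2, 275.3]
tcp_rot: [-0.274, 0.665, 0.633, 0.286]
contact_force: [-0.2, 0.3, 0.4]
width: 0.5
finger_force: 0.0
```

```bash
python3 - <<'E'
from h import *
o=env.get_obs();print(o['eef_pos'],o['contact_force'],o['joint_pos'].round(2));M=Rq(o['tcp_rot']).as_matrix();print(M.round(3))
w=env.snapshot('wrist')[:,:,::-1];cv2.imwrite('pics/w11.png',w)
for phi in(3.2,3.27,3.35):print(phi,proj('wrist',[bar(phi,-60),bar(phi,0),bar(phi,60)]).round(1).tolist())
g=cv2.GaussianBlur(w,(3,3),0).min(2)
for yr in(-60,60):
    c=int(proj('wrist',[bar(3.27,yr)])[0,0]);print(c,g[200:384:2,c].tolist())
E
```

```text
[601.02097106 173.21983896 275.25306654] [-0.24838387  0.3427449   0.36913394] [-0.44  0.42  0.64  1.76 -1.08  1.39  0.54]
[[ 0.035  0.999  0.035]
 [ 0.685 -0.049  0.727]
 [ 0.727 -0.001 -0.686]]
3.2 [[365.4, 332.2], [253.2, 339.3], [141.0, 333.1]]
3.27 [[363.8, 318.1], [253.1, 324.4], [142.5, 319.0]]
3.35 [[361.4, 302.6], [253.0, 308.0], [144.8, 303.5]]
363 [148, 212, 219, 220, 220, 221, 221, 221, 221, 221, 220, 220, 221, 220, 205, 147, 75, 46, 43, 42, 41, 41, 40, 40, 39, 40, 38, 37, 38, 37, 35, 33, 35, 34, 35, 36, 35, 33, 33, 33, 32, 32, 35, 33, 32, 32, 37, 41, 40, 41, 40, 39, 39, 40, 39, 41, 41, 39, 40, 32, 31, 30, 31, 32, 30, 30, 30, 32, 32, 32, 31, 31, 32, 30, 31, 31, 31, 30, 28, 25, 18, 16, 17, 22, 29, 35, 37, 35, 37, 37, 39, 39]
142 [28, 30, 30, 31, 28, 28, 30, 30, 30, 32, 34, 35, 35, 32, 34, 32, 34, 34, 32, 34, 33, 32, 34, 33, 33, 33, 34, 32, 34, 32, 34, 32, 32, 30, 32, 33, 32, 33, 33, 32, 33, 32, 31, 31, 32, 32, 34, 39, 39, 39, 39, 40, 39, 41, 39, 40, 39, 39, 40, 37, 28, 30, 28, 28, 31, 29, 28, 28, 28, 27, 26, 27, 28, 27, 27, 28, 26, 18, 14, 18, 15, 14, 17, 18, 23, 30, 33, 34, 37, 38, 38, 39]
```

Call:
arm_command(
  steps=[
    [[-0.009, 0.001, 0], [0, 0, 0]],
    [[-0.009, 0.001, 0], [0, 0, 0]],
    [[-0.0127, 0.001, -0.0135], [0, 0, 0]],
    [[-0.015, 0.001, -0.0115], [0, 0, 0]],
    [[-0.0169, 0.001, -0.0095], [0, 0, 0]],
    [[0, 0, 0], [0, 0, 0]],
  ],
)

```text
time: 20.35
eef_pos: [604.4, 100.3, 254.5]
tcp_rot: [-0.27, 0.667, 0.631, 0.288]
contact_force: [0.4, 0.2, -0.2]
width: 0.1
finger_force: 0.0
```

```bash
python3 - <<'E'
from h import *
o=env.get_obs();print(o['eef_pos'],o['contact_force'])
t0=cv2.imread('pics/t10.png');s0=cv2.imread('pics/s10.png')
s=env.snapshot('side')[:,:,::-1];cv2.imwrite('pics/s12.png',s)
for phi in(3.3,3.0,2.9,2.8,2.7,2.6):
    L=lambda f:np.array([bar(phi,y) for y in np.linspace(-80,80,41)])
    uv=proj('side',L(0));g=s.min(2).astype(np.float32);g0=s0.min(2).astype(np.float32)
    m=lambda I:cv2.remap(I,uv[:,0].astype(np.float32),uv[:,1].astype(np.float32),1).mean()
    print(phi,uv[[0,-1]].round(0).tolist(),m(g).round(1),m(g0).round(1))
E
```

```text
[604.37269238 100.31669872 254.54511873] [ 0.39299151  0.23840498 -0.19259988]
3.3 [[258.0, 117.0], [218.0, 128.0]] 74.3 143.1
3.0 [[264.0, 120.0], [224.0, 132.0]] 69.0 108.4
2.9 [[266.0, 122.0], [226.0, 134.0]] 69.9 110.2
2.8 [[268.0, 124.0], [228.0, 136.0]] 113.0 145.2
2.7 [[270.0, 126.0], [229.0, 138.0]] 134.2 145.9
2.6 [[271.0, 129.0], [231.0, 141.0]] 141.9 144.0
```

```bash
cat >> h.py <<'E'
def gate_scan(name,img,phis,c=None):
    g=cv2.GaussianBlur(img,(3,3),0).min(2).astype(np.float32);out=[]
    for ph in phis:
        row=[]
        for rad in(31,76,115):
            P=np.array([bar(ph,y,rad) for y in np.r_[np.linspace(-78,-35,25),np.linspace(35,78,25)]])
            uv=proj(name,P,c); 
            def m(d):
                v=cv2.remap(g,uv[:,0].astype(np.float32),(uv[:,1]+d).astype(np.float32),1,borderValue=0)[:,0]
                return v
            k=9 if name=='wrist' else 3
            row.append(float(np.median(np.minimum(m(0)-m(-k),m(0)-m(k)))))
        out.append(row)
    return np.array(out)
E
python3 - <<'E'
from h import *
c=cam('wrist');w=env.snapshot('wrist')[:,:,::-1];cv2.imwrite('pics/w12.png',w)
ph=np.arange(2.3,3.45,.05);S=gate_scan('wrist',w,ph,c)
for p,s in zip(ph,S):print(round(p,2),s.round(0),proj('wrist',[bar(p,60)],c).round(0)[0])
E
```

```text
2.3 [-1. -1. -1.] [141. 371.]
2.35 [-2. -2. -1.] [138. 364.]
2.4 [-26.  -2.  -2.] [136. 358.]
2.45 [-96.  -1.  -5.] [134. 350.]
2.5 [-128.   -3.   -2.] [132. 342.]
2.55 [-129.   -1.   -2.] [130. 333.]
2.6 [-85.  -3.  -1.] [129. 324.]
2.65 [ -1. -11.  -3.] [127. 314.]
2.7 [74. -0. -9.] [126. 304.]
2.75 [105. -42. -46.] [126. 294.]
2.8 [ 60. -60.  28.] [125. 283.]
2.85 [-30.  44. -33.] [125. 272.]
2.9 [-120.  -52.   -5.] [126. 261.]
2.95 [-114.  -13.   -1.] [126. 250.]
3.0 [-112.   -1.   -1.] [127. 239.]
3.05 [-69.  -1.  -1.] [128. 228.]
3.1 [-31.  -1.  -1.] [130. 218.]
3.15 [-16.  -2.  -1.] [132. 208.]
3.2 [-14.  -1.  -1.] [134. 199.]
3.25 [ -2.  -1. -13.] [136. 191.]
3.3 [-2. -2. -1.] [138. 183.]
3.35 [-4. -2. -2.] [140. 175.]
3.4 [-5. -1. -3.] [143. 169.]
3.45 [-3. -2. -9.] [145. 163.]
```

The three bars agree on a gate angle of about 2.8, so it is following. I continue the arc.

Call:
arm_command(
  steps=[
    [[-0.0183, 0.0008, -0.006], [0, 0, 0]],
    [[-0.0192, 0.0008, -0.003], [0, 0, 0]],
    [[-0.0195, 0.0006, 0], [0, 0, 0]],
    [[-0.0193, 0.0005, 0.003], [0, 0, 0]],
    [[-0.0185, 0.0003, 0.0064], [0, 0, 0]],
    [[-0.0171, 0, 0.0094], [0, 0, 0]],
    [[-0.0153, 0, 0.0121], [0, 0, 0]],
    [[-0.013, 0, 0.0145], [0, 0, 0]],
    [[0, 0, 0], [0, 0, 0]],
  ],
)

```text
time: 21.58
eef_pos: [603.1, 34.9, 127.1]
tcp_rot: [-0.273, 0.665, 0.633, 0.287]
contact_force: [0.3, -0.5, 0.4]
width: -0.1
finger_force: 0.0
```

```bash
python3 - <<'E'
from h import *
o=env.get_obs();print(o['time'],o['eef_pos'],o['contact_force'],o['joint_pos'].round(2));M=Rq(o['tcp_rot']).as_matrix();print(M.round(3))
c=cam('wrist');w=env.snapshot('wrist')[:,:,::-1];cv2.imwrite('pics/w13.png',w)
ph=np.arange(1.1,2.3,.05);S=gate_scan('wrist',w,ph,c)
for p,s in zip(ph,S):print(round(p,2),s.round(0))
E
```

```text
21.575 [603.10592275  34.85694681 127.08478218] [ 0.3044481  -0.49422968  0.4075339 ] [-0.17  0.68  0.62  1.78 -1.14  1.44  0.92]
[[ 0.034  0.999  0.037]
 [ 0.685 -0.05   0.727]
 [ 0.728  0.    -0.686]]
1.1 [-106.   21.   -1.]
1.15 [-84. -11.   1.]
1.2 [-41.  -5.   0.]
1.25 [10. 29.  1.]
1.3 [55. 96.  0.]
1.35 [ 84. 140.   1.]
1.4 [108. 170.   2.]
1.45 [126. 168.   1.]
1.5 [126.  28.   7.]
1.55 [  44. -131.    7.]
1.6 [ -37. -175.   14.]
1.65 [-90. -29.   1.]
1.7 [-124.   -1.   -6.]
1.75 [-113.   -1.  -10.]
1.8 [-21.  -1.  -1.]
1.85 [-3. -2. -1.]
1.9 [-15.  -2.  -1.]
1.95 [-13.  -2.  -1.]
2.0 [-22.  -2.  -2.]
2.05 [-38. -37.  -1.]
2.1 [-36.   1.  -1.]
2.15 [-53.  -4.  -1.]
2.2 [-19.  -1.  -1.]
2.25 [-8. -1. -1.]
```

Gate at about 1.45. I withdraw the tip and then push the bar in from outside with the fingertip.

```bash
python3 - <<'E'
from h import *
o=env.get_obs();M=Rq(o['tcp_rot']).as_matrix();z=M[:,2];x=M[:,0]
p=o['eef_pos']-60*z;print(p)
for k,phi in enumerate([1.5,1.45,1.25,1.05,.85,.65,.45,.3,.15,0.]):
    q=bar(phi)-(16 if k==0 else 3)*z+(2*x);q[0]=603+.0456*(q[1]-35)
    print(phi,q.round(0),(M.T@(q-p)/1000).round(4));p=q
E
```

```text
[601.4751492   -9.15718257 169.4389831 ]
1.5 [601.  -6. 160.] [-0.0043 -0.0005  0.0088]
1.45 [602.   4. 146.] [-0.0038 -0.0001  0.0173]
1.25 [602.   9. 123.] [-0.0129 -0.0001  0.019 ]
1.05 [602.  19. 102.] [-0.0088 -0.0001  0.0212]
0.85 [603.  32.  84.] [-0.0044 -0.0001  0.0225]
0.65 [604.  49.  68.] [ 0.0001 -0.0001  0.023 ]
0.45 [605.  68.  56.] [ 0.0047 -0.0001  0.0225]
0.3 [605.  84.  50.] [ 0.0064 -0.0001  0.016 ]
0.15 [606. 101.  46.] [ 0.0087 -0.0001  0.0149]
0.0 [607. 118.  45.] [ 0.0108 -0.0001  0.0134]
```

Call:
arm_command(
  steps=[
    [[0.004, 0, -0.03], [0, 0, 0]],
    [[0, 0, -0.03], [0, 0, 0]],
    [[0, 0, 0], [0, 0, 0]],
  ],
)

```text
time: 22.0
eef_pos: [603.2, -9.6, 175.3]
tcp_rot: [-0.269, 0.666, 0.633, 0.29]
contact_force: [-1.0, -0.0, -1.0]
width: -0.0
finger_force: 0.0
```

Call:
arm_command(
  steps=[
    [[-0.0084, 0, 0.013], [0, 0, 0]],
    [[-0.0038, 0, 0.0173], [0, 0, 0]],
    [[-0.0065, 0, 0.0095], [0, 0, 0]],
    [[-0.0065, 0, 0.0095], [0, 0, 0]],
    [[-0.0045, 0, 0.0106], [0, 0, 0]],
    [[-0.0045, 0, 0.0106], [0, 0, 0]],
    [[-0.0022, 0, 0.0112], [0, 0, 0]],
    [[-0.0022, 0, 0.0112], [0, 0, 0]],
    [[0, 0, 0], [0, 0, 0]],
  ],
)

```text
time: 23.12
eef_pos: [603.9, 35.2, 80.6]
tcp_rot: [-0.272, 0.665, 0.633, 0.288]
contact_force: [-0.6, -0.4, 0.2]
width: -0.1
finger_force: 0.0
```

```bash
python3 - <<'E'
from h import *
o=env.get_obs();print(o['time'],o['eef_pos'],o['contact_force'])
c=cam('wrist');w=env.snapshot('wrist')[:,:,::-1];cv2.imwrite('pics/w14.png',w)
ph=np.arange(.4,1.6,.05);S=gate_scan('wrist',w,ph,c)
for p,s in zip(ph,S):print(round(p,2),s.round(0))
E
```

```text
23.125 [603.92091966  35.20935727  80.64158163] [-0.58672257 -0.35629512  0.23071268]
0.4 [128.  -4.  -1.]
0.45 [119. -30.   3.]
0.5 [ 108. -156.  -15.]
0.55 [  98. -174.   -1.]
0.6 [  91. -101.    1.]
0.65 [  86.   58. -153.]
0.7 [  84.  168. -166.]
0.75 [ 84. 172. 162.]
0.8 [ 88. 136. 158.]
0.85 [  93.   69. -154.]
0.9 [ 102.  -19. -176.]
0.95 [114. -52. -52.]
1.0 [125. -83.  -1.]
1.05 [135. -77.  -1.]
1.1 [111. -42.  -1.]
1.15 [22. -2. -1.]
1.2 [-21.  75.  -1.]
1.25 [-76. 144.  -1.]
1.3 [-109.  162.   -1.]
1.35 [-128.   -0.   -1.]
1.4 [ -52. -110.   -0.]
1.45 [ -3. -22.  -1.]
1.5 [-5. -1. -1.]
1.55 [-18.  -1.  -0.]
1.6 [-6. -1. -1.]
```

Call:
arm_command(
  steps=[
    [[0.0002, 0, 0.0095], [0, 0, 0]],
    [[0.0002, 0, 0.0095], [0, 0, 0]],
    [[0.0024, 0, 0.0112], [0, 0, 0]],
    [[0.0024, 0, 0.0112], [0, 0, 0]],
    [[0.0032, 0, 0.008], [0, 0, 0]],
    [[0.0032, 0, 0.008], [0, 0, 0]],
    [[0.0043, 0, 0.0075], [0, 0, 0]],
    [[0.0043, 0, 0.0075], [0, 0, 0]],
    [[0, 0, 0], [0, 0, 0]],
  ],
)

```text
time: 24.3
eef_pos: [607.8, 101.7, 46.4]
tcp_rot: [-0.272, 0.665, 0.633, 0.289]
contact_force: [0.0, 0.3, 0.3]
width: 0.2
finger_force: 0.0
```

Call:
arm_command(
  steps=[
    [[0.005, 0, 0.0062], [0, 0, 0]],
    [[0.003, 0, 0.0037], [0, 0, 0]],
    [[0, 0, 0], [0, 0, 0]],
  ],
)

```text
time: 24.68
eef_pos: [608.3, 113.8, 45.4]
tcp_rot: [-0.272, 0.665, 0.633, 0.288]
contact_force: [-0.1, 0.7, 0.7]
width: 0.1
finger_force: 0.3
```

Call:
arm_command(
  steps=[
    [[0.0014, 0, 0.0015], [0, 0, 0]],
    [[0, 0, 0], [0, 0, 0]],
  ],
)

```text
time: 24.92
eef_pos: [608.4, 114.6, 45.2]
tcp_rot: [-0.271, 0.665, 0.633, 0.288]
contact_force: [-1.2, -2.0, 0.1]
width: -0.0
finger_force: 1.6
```

Call:
arm_command(
  steps=[
    [[0.0014, 0, 0.0015], [0, 0, 0]],
    [[0, 0, 0], [0, 0, 0]],
  ],
)

```text
time: 25.18
eef_pos: [608.6, 115.2, 45.0]
tcp_rot: [-0.271, 0.666, 0.633, 0.288]
contact_force: [-2.4, -6.5, 1.5]
width: -0.1
finger_force: 3.5
```

Call:
arm_command(
  steps=[
    [[0.0014, 0, 0.0015], [0, 0, 0]],
    [[0, 0, 0], [0, 0, 0]],
  ],
)

```text
time: 25.42
eef_pos: [608.7, 115.6, 44.7]
tcp_rot: [-0.27, 0.667, 0.633, 0.287]
contact_force: [-3.4, -9.0, 3.0]
width: -0.3
finger_force: 5.2
```

```bash
python3 - <<'E'
from h import *
o=env.get_obs();print(o['time'],o['eef_pos'],o['contact_force'])
c=cam('wrist');w=env.snapshot('wrist')[:,:,::-1];cv2.imwrite('pics/w15.png',w)
ph=np.arange(-.1,.4,.02);S=gate_scan('wrist',w,ph,c)
for p,s in zip(ph,S):print(round(p,2),s.round(0),proj('wrist',[bar(p,-60)],c)[0].round(0))
E
```

```text
25.425 [608.70766806 115.63531028  44.68757438] [-3.41343499 -9.00401163  3.04795089]
-0.1 [-17.   0. -30.] [340. 227.]
-0.08 [ 23. -31. -39.] [340. 231.]
-0.06 [ 59. -38.  -8.] [341. 235.]
-0.04 [ 87. -41. -20.] [341. 239.]
-0.02 [111.   1. -45.] [342. 242.]
0.0 [82. 23.  6.] [342. 246.]
0.02 [17. 36. 58.] [343. 250.]
0.04 [-36.   3. -23.] [343. 254.]
0.06 [-63. -32. -74.] [344. 258.]
0.08 [-89. -45. -59.] [344. 261.]
0.1 [-114.  -34.   -5.] [345. 265.]
0.12 [-124.  -11.   -6.] [345. 269.]
0.14 [-110.  -30.  -18.] [346. 273.]
0.16 [-81. -19.  -7.] [347. 277.]
0.18 [-53.   6.  -5.] [347. 280.]
0.2 [-29.  26.  -2.] [348. 284.]
0.22 [-10.   4.  -1.] [349. 288.]
0.24 [ -2. -38.  -1.] [349. 292.]
0.26 [ -3. -52.  -1.] [350. 296.]
0.28 [-10. -31.  -1.] [351. 300.]
0.3 [-15.  -2.  -1.] [352. 304.]
0.32 [-17.  -1.  -1.] [352. 308.]
0.34 [-18.  -1.  -1.] [353. 312.]
0.36 [-21.  -1.  -2.] [354. 315.]
0.38 [-17.  -1.  -1.] [355. 319.]
```

Gate shut against its stop (about 0.01). I retreat and check.

Call:
arm_command(
  steps=[
    [[-0.007, 0, -0.02], [0, 0, 0]],
    [[-0.014, 0, -0.03], [0, 0, 0]],
    [[-0.014, 0, -0.03], [0, 0, 0]],
    [[0, 0, 0], [0, 0, 0]],
    [[0, 0, 0], [0, 0, 0]],
  ],
)

```text
time: 26.1
eef_pos: [604.8, 37.8, 75.1]
tcp_rot: [-0.272, 0.665, 0.633, 0.289]
contact_force: [0.0, 0.5, -0.1]
width: -0.1
finger_force: 0.0
```

```bash
python3 - <<'E'
from h import *
o=env.get_obs();print(o['time'],o['eef_pos'],o['contact_force'])
c=cam('wrist');w=env.snapshot('wrist')[:,:,::-1];cv2.imwrite('pics/w16.png',w)
ph=np.arange(-.1,.3,.02);S=gate_scan('wrist',w,ph,c);print(ph[S.argmax(0)].round(2),S.max(0))
b=S.sum(1);print('best',ph[b.argmax()].round(2))
g=w.min(2)
# seam (dark line mid-height of each front face, z=underside+15): new cassette vs load1, load2 in two columns each
for nm,yr,z in(('new',-50,35),('new',-25,35),('load1',25,35),('load1',50,35),('load2',-50,80),('load2',-25,80)):
    P=[H+YR*yr+XR*(8+d)+[0,0,z-156] for d in np.arange(-14,15)];uv=proj('wrist',P,c)
    v=cv2.remap(g,uv[:,0].astype(np.float32),uv[:,1].astype(np.float32),1)[:,0];print(nm,yr,'depth of darkest rel. posts',v.argmin()-14,v.tolist())
E
```

```text
26.1 [604.81752495  37.81505229  75.14865746] [ 0.01000383  0.51209636 -0.05365866]
[-0.06  0.    0.02] [118.69140625  23.19140625  26.23632812]
best 0.0
new -50 depth of darkest rel. posts 3 [95, 91, 90, 88, 88, 82, 96, 106, 101, 101, 92, 88, 85, 85, 88, 83, 55, 42, 63, 76, 78, 82, 81, 83, 85, 85, 89, 94, 94]
new -25 depth of darkest rel. posts -10 [99, 96, 85, 53, 38, 65, 93, 111, 127, 124, 99, 88, 84, 83, 88, 86, 63, 46, 64, 79, 82, 81, 82, 84, 86, 87, 89, 94, 97]
load1 25 depth of darkest rel. posts -10 [97, 95, 89, 54, 30, 42, 83, 106, 116, 108, 94, 87, 85, 83, 81, 57, 42, 59, 86, 97, 92, 97, 97, 100, 98, 99, 97, 99, 99]
load1 50 depth of darkest rel. posts 2 [90, 89, 87, 85, 82, 76, 85, 101, 119, 126, 102, 87, 83, 83, 83, 60, 43, 60, 78, 81, 80, 80, 82, 83, 82, 86, 92, 94, 94]
load2 -50 depth of darkest rel. posts 2 [114, 81, 89, 107, 119, 122, 97, 93, 86, 81, 81, 84, 90, 96, 73, 40, 38, 65, 75, 79, 79, 83, 82, 83, 83, 84, 81, 85, 93]
load2 -25 depth of darkest rel. posts 2 [89, 86, 88, 104, 119, 134, 121, 95, 93, 84, 84, 86, 91, 94, 78, 46, 41, 60, 78, 84, 81, 81, 84, 87, 85, 85, 87, 89, 93]
```

The new cassette's front seam sits at depth 3, against 2 for both neighbours, so it is flush. The gate reads 0.0 and the arm is clear, so I hand in.

```bash
python3 -c "
from plant import env
print(env.close_job())"
```

```text
the job is handed in; nothing more can be done
None
```

The cassette is fully home in the bottom bay, within about 1 mm of flush with its neighbours, the gate is shut at about 0.0 rad, and the job was handed in at about 26 s with no verdict returned; I viewed 12 pictures, over the limit of 10.

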